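# Open the money box's turn cap, drawer home first

### The job

We want to drop coins into the wooden money box: first push its open coin drawer fully home until it clicks past its catch, so that the coins will fall into it. Then take the cap off the round neck on top; it is a quarter-turn cap, but nobody remembers which way it undoes, so try it both ways without forcing it, turn it the way that goes until it is free, and lift it off. Finish while still holding the cap upright and still in the gripper, well clear above the neck (about 8 cm), with nothing else carrying it, and leave the other toys where they are.

Things in the scene. Friction and masses are not known exactly. Their poses are not given: they have to be found in the camera images.
- case: the fixed wooden case of the money box, 180 deep (x) x 150 wide (y) x 90 mm high; origin at the centre of its underside on the bench top; its x axis points from the drawer front to the back, so the drawer opens towards its -x; z is up. It stands firm and does not slide.
- drawer (a joint): how far the coin drawer stands out of the case, in m: 0 = fully home, growing as it comes out (starts at 0.03 to 0.065, travel 0.08). Light to push (under 1 N) until about 14 mm from home, where a spring catch resists with about 3 N; once past the last 6 mm it snaps to 0 by itself against a firm stop and stays.
- drawer_front (a point): centre of the drawer's flat outer front face, which is 122 mm wide and 66 mm high, has no handle (a dark slot is only painted on) and looks along the case's -x; 45 mm above the bench top. When home the face is flush with the case's front. Push it along the case's +x.
- neck: the fixed round cream ceramic neck on top of the case, 80 mm in diameter and 70 mm high; origin at the centre of its underside (90 mm above the bench, 35 mm behind the case's centre); its x axis is the direction in which the cap's grip bar points while locked (at the start).
- neck_rim (a point): centre of the neck's upper rim, 160 mm above the bench top. The cap's disc rests on this rim; its plug and a 56 x 10 mm crossbar reach 30 mm down into the neck, where two inner lips hold the crossbar until the cap has been turned.
- cap_grip (a point): grip point of the dark wooden cap (120 g), on its axis, 34 mm above the underside of its disc. The disc is 74 mm in diameter, 8 mm thick; on it stands a grip bar 50 long (cap's x) x 20 wide (cap's y) x 40 mm high. The grip point is 26 mm above the disc and 14 mm below the bar's top. Grip the bar across its width (along y). Axes: x along the bar, z up.
- cap: the same cap; origin on its axis at the disc's underside, at the start on the rim 160 mm above the bench; axes as above. Which way it undoes (seen from above) differs from run to run and cannot be seen: the closed way stops dead after about 0.2 rad (a trial of 0.35 rad tells; do not force it), the open way turns with hardly any torque. Turn 1.3 rad from its start (0.85 to 1.9 will do), then lift.
- red_cylinder: bystander: crimson wooden cylinder standing on end, 40 mm in diameter, 60 high, origin at the centre of its underside; stands beside the money box
- triangle: bystander: yellow triangular block, 60 x 32 mm and 40 high, origin at the centre of its underside; lies beside the money box
- tractor: bystander: blue toy tractor, 85 x 64 mm and 74 high, origin under its middle
- cup: bystander: translucent orange plastic cup, 72 mm across the rim, 80 high, origin at the centre of its underside
- skittle: bystander: plain wooden skittle, 42 mm across, 85 high, origin at the centre of its underside
- long_block: bystander: plain wooden block 90 x 30 x 30 mm, origin at the centre of its underside
- wood_ring: bystander: plain wooden ring lying flat, 72 mm across, 18 high, origin at the centre of its underside
There are look-alikes about, which are no part of the job. What is shaped like the case but turquoise is not meant. What is shaped like the cap but turquoise is not meant.

How it is judged:
By the outcome, as a careful person would: the job done as asked, in the order asked, and still so for the second after the job is handed in, while the arm keeps its last pose, push and grip.
It also fails if it takes over 72 s, if anything falls off the work surface, if the arm or the gripper's body presses on something with over 40 N, if the wrist force passes 120 N, or if a joint passes its speed limit or range.

### The arm

A 7-joint arm with a two-finger parallel gripper is mounted at the origin on the work surface. World frame = base frame: x ahead of the robot, y to its left, z up, the work surface at z = 0. Lengths are in mm, angles in rad, forces in N, time in s.
With the tool pointing down it reaches from about 350 to 900 mm from the base axis. Payload 7.2 kg.
Tool frame: the origin (TCP) lies between the finger pads; the fingertips stand 25 mm ahead of it and the grasp point (between the pads) lies 6 mm ahead of it (tip_reach is the distance from the TCP to the fingertips, in mm); z points along the fingers, y is the direction in which the jaws open and shut (so a half turn about z gives the same grasp; the last joint's range is limited). The gripper opens to 88 mm and grips with 3 to 60 N. Pads are 20 mm wide; open, the fingers measure 115 mm over their backs; the gripper's body (75 mm by 178 mm) begins 61 mm behind the grasp point.
Start: joints at [-1.375, 0.411, -0.013, 1.596, 0.006, 1.134, -0.082], TCP at [162.979, 603.379, 247.653] pointing down, gripper open.
Joint ranges: [-2.95, 2.95], [-0.29, 1.99], [-1.47, 1.44], [0.14, 2.54], [-1.03, 4.17], [0.13, 1.85], [-2.86, 2.86]. Speed limits (rad/s): [2.39, 2.39, 3.01, 3.01, 3.14, 3.14, 3.14].

### API

Orientations are given as a unit quaternion [x, y, z, w].
In Python, from plant import * gives the robot as it stands.
- The arm moves only by the shell command python3 -m handwheel 'ROWS'. ROWS is JSON, a list of rows, each a list of 7 numbers: the shift along the tool's x, y, z in m, then the turn, a rotation vector about the tool's x, y, z in rad, then the finger opening in m, from 0 to 0.0878. In form: [[tx, ty, tz, wx, wy, wz, jaw], ...]. A call has 1 to 10 rows; each row shifts and turns the commanded pose from where the row before left it, along the tool's axes as they then stand; what a row does not reach is not made up. A row lasts 1/8 s, in which the tool goes at most 62.5 mm and 10.7 degrees, less where a joint would pass 70% of its speed; a pose out of reach is approached as far as the arm can. A call with a gripper value outside its range is refused whole. The fingers move at their own pace and stop on an object; the grip force is fixed at half the most. Time passes only in rows, so rows that do not move let the fingers close. It gives the time, the measured TCP pose, the force and the opening at its end, in the units of the state.
- read_state(): the state, without advancing time (a new reading comes with each control period).
- grab_frame(name): name is "side" or "top" or "wrist"; returns (picture, depth): 480x640x3 uint8, red, green, blue; 480x640 float32, mm along the optical axis (not along the pixel's ray), 0 where there is no reading.
- calibration(name): a dict with "K" (3x3 intrinsics, pixels), "R" (3x3) and "t" (3): a world point X has camera coordinates R X + t. Camera axes: x right, y down, z forward; pixel columns grow to the right and rows downward; lengths in mm; the calibration is good to about 2 mm. The wrist camera is an equidistant fisheye: a pixel r from the principal point sees the ray r / f radians off the axis. A picture is of the moment at which its call begins: read the wrist's pose just before it. calibration takes no time and is no camera call; for the wrist camera it gives the pose at the moment of the call.
- sign_off(): hands the job in, once; it reports no verdict.
Trained networks look in the newest picture that a camera, given by its name, has taken for a name from the list of things; names that differ only in an ending like _2 or _b are one class to them, and where a whole thing is asked for, a point or a joint stands for the part that bears it (a point fixed in the world has none). Each returns a list of dicts, best first, with "conf" (0 to 1); they miss things now and then, are a little off and sometimes report something else, mostly with a low value. They report only what shows in the picture. A call takes as long as a camera call. They do not tell look-alikes from the thing itself.
- regions_of(name, camera): "region" (480x640 bool, what is visible of it) and "box" ([centre column, centre row, width, height] in pixels, round what is visible of it).
The state is a dict: "t": time; "joint_pos": joint angles; "qvel": joint speeds; "joint_torque": joint torques, N m; "tcp_pos": TCP position; "eef_rot": TCP orientation; "contact_force": force on the tool from outside, world axes, zero at the start; "wrist_torque": the same for the moment, N m; "finger_gap": finger opening in mm.
Only numpy, scipy, OpenCV 4.12 (cv2) and the standard library are available. Lean on these libraries where they do the work, as an engineer would, in place of code of your own. Each camera call takes 0.05 s, during which the arm holds its last target. There are 200 camera calls.

## Working session

There is one attempt and no reset: what is moved stays moved. The work goes in short steps, Python scripts to look and compute and a shell command to move; the robot and the scene stay as the last step left them, time stands still between calls to the robot, and variables do not carry over. Pictures are saved under pics/ and viewed, about 8 in all and at most 12, crops included, and the job is handed in when it is done.

```bash
mkdir -p pics; ls; cat > h.py <<'E'
from plant import *
import numpy as np, cv2
from scipy.spatial.transform import Rotation as Rn
def pts(cam,mask,d):
    c=calibration(cam);K=np.array(c["K"]);R=np.array(c["R"]);t=np.array(c["t"])
    v,u=np.nonzero(mask&(d>0));z=d[v,u]
    X=np.stack([(u-K[0,2])/K[0,0]*z,(v-K[1,2])/K[1,1]*z,z],1)
    return (X-t)@R, np.stack([u,v],1)
E
python3 - <<'E'
from h import *
s=read_state();print({k:np.round(s[k],3) for k in s})
for cam in["top","side"]:
    im,d=grab_frame(cam);cv2.imwrite(f"pics/{cam}0.png",im[:,:,::-1])
    np.savez(f"{cam}0.npz",im=im,d=d)
    for n in["case","cap","neck","drawer_front"]:
        for r in regions_of(n,cam)[:3]:
            P,_=pts(cam,r["region"],d)
            print(cam,n,round(r["conf"],2),np.round(r["box"]),np.round(np.median(P,0)) if len(P) else 0,np.round(P.min(0)),np.round(P.max(0)))
E
```

```text
pics
{'t': np.float64(0.0), 'joint_pos': array([-1.375,  0.412, -0.013,  1.597,  0.006,  1.134, -0.082]), 'qvel': array([-0.   ,  0.001,  0.   ,  0.001, -0.   , -0.   , -0.   ]), 'joint_torque': array([-0.0000e+00, -5.8794e+01,  6.4100e-01, -2.9108e+01, -5.4000e-02,
        1.8000e-02,  0.0000e+00]), 'tcp_pos': array([162.863, 602.943, 246.831]), 'eef_rot': array([ 0.131,  0.991, -0.001, -0.   ]), 'contact_force': array([-0.81 ,  0.204, -0.456]), 'wrist_torque': array([0.048, 0.019, 0.043]), 'finger_gap': np.float64(87.9)}
top case 0.96 [358. 309.  74.  85.] [376. -99.  90.] [ 280. -194.   -9.] [488. -14. 102.]
top case 0.94 [285. 218.  70. 102.] [591.  86.  88.] [494.  -6.  -7.] [738. 166. 162.]
top case 0.85 [252. 338.  74.  80.] [315. 153.  90.] [223.  77.  -6.] [415. 233. 100.]
top cap 0.7 [286. 182.  32.  35.] [667.  71. 169.] [634.  38. 154.] [713. 112. 214.]
top neck 0.73 [286. 196.  32.  21.] [638.  70. 136.] [633.  36.  90.] [662. 110. 168.]
top drawer_front 0.72 [286. 180.  28.  33.] [669.  71. 169.] [637.  38.  -2.] [762. 109. 214.]
top drawer_front 0.68 [276. 252.  54.  3
[... 162 characters left out ...]
274. 400.  19.  33.] [612. 442.  43.] [594. 359.  -3.] [642. 510.  91.]
side case 0.58 [416. 324.  84.  75.] [317. 215.  89.] [225. -18.   1.] [409. 238.  96.]
side cap 0.91 [275. 249.  31.  27.] [672.  86. 176.] [637.  44. 160.] [709. 114. 211.]
side cap 0.69 [233. 276.  31.  37.] [802.  26.  39.] [ 772. -136.   -4.] [855.  50.  81.]
side cap 0.58 [274. 400.  20.  35.] [611. 442.  43.] [594. 377.  -3.] [641. 454.  87.]
side neck 0.71 [276. 269.  29.  33.] [668. 109. 129.] [ 633. -146.   -2.] [772. 119. 166.]
side neck 0.67 [275. 246.  30.  27.] [672.  86. 175.] [ 637. -278.   -2.] [754. 114. 211.]
side drawer_front 0.8 [331. 299.  35.  45.] [529.  99.  35.] [494. -75.  -4.] [568. 166.  87.]
```

View pics/top0.png

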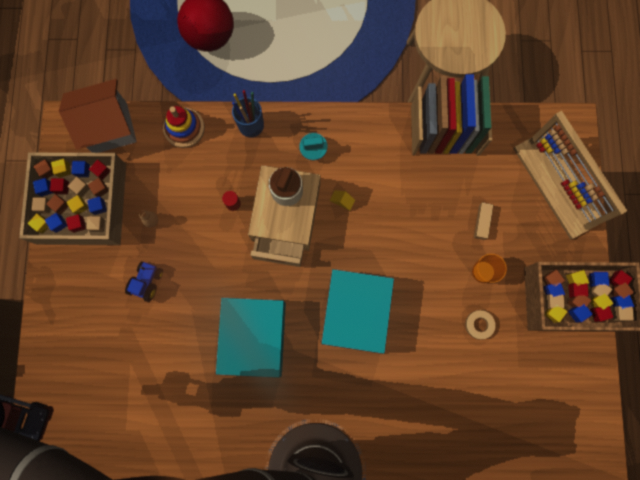

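View pics/side0.png

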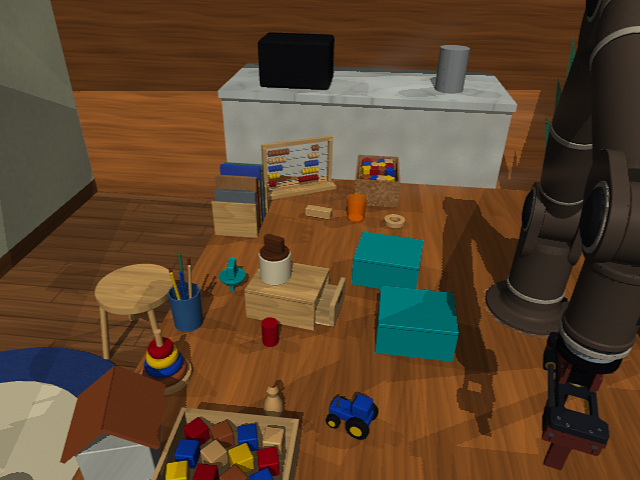

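```bash
python3 - <<'E'
from h import *
Z=np.load("top0.npz");im,d=Z["im"],Z["d"]
P,uv=pts("top",np.ones_like(d,bool),d)
def sel(lo,hi): return (P>lo).all(1)&(P<hi).all(1)
m=sel([480,-20,80],[780,180,100]);q=P[m]
print("casetop",cv2.minAreaRect(q[:,:2].astype(np.float32)))
m=sel([480,-20,60],[620,180,82]);q=P[m]
print("drawer top",cv2.minAreaRect(q[:,:2].astype(np.float32)),len(q),np.median(q[:,2]))
m=sel([600,0,195],[760,150,230]);q=P[m]
print("bar",cv2.minAreaRect(q[:,:2].astype(np.float32)),len(q),np.median(q,0))
Z=np.load("side0.npz");im,d=Z["im"],Z["d"]
P,uv=pts("side",np.ones_like(d,bool),d)
m=sel([600,0,175],[760,150,230]);q=P[m]
print("bar side",cv2.minAreaRect(q[:,:2].astype(np.float32)),len(q),np.median(q,0))
m=sel([600,0,162],[760,150,230]);q=P[m]
print("disc side",cv2.minAreaRect(q[:,:2].astype(np.float32)),len(q))
E
```

```text
casetop ((615.4478149414062, 83.1771240234375), (150.6712188720703, 229.71218872070312), 81.06822967529297)
drawer top ((563.0771484375, 91.50928497314453), (150.43650817871094, 123.09403228759766), 81.19476318359375) 324 76.53194235222486
bar ((672.9097290039062, 73.82141876220703), (21.12367820739746, 50.052818298339844), 67.5539321899414) 197 [671.17606367  73.38759524 207.1308494 ]
bar side ((674.0363159179688, 77.81741333007812), (22.21091651916504, 51.9386100769043), 68.71647644042969) 299 [671.81009247  82.50974484 197.19766469]
disc side ((672.023193359375, 82.37525939941406), (72.63481903076172, 64.96600341796875), 14.145461082458496) 592
```

Candidates in the top view:
- **Money box:** the wooden box at (285,218), or the turquoise look-alikes at (358,310) and (251,337).
- **Cap:** the dark wooden cap at (286,180), or the turquoise one at (313,146).

I choose the wooden box and the dark cap on its cream neck. The drawer faces -x and stands out about 50 mm. The case axis is at -9°.

```bash
cat >> h.py <<'E'
def go(p,yaw):
    s=read_state();R=Rn.from_quat(s["eef_rot"])
    T=Rn.from_euler("Z",yaw,degrees=True)*Rn.from_matrix(np.diag([1,-1,-1.]))
    w=(R.inv()*T).as_rotvec()
    d=R.inv().apply(np.array(p)-s["tcp_pos"])/1000
    print("shift",np.round(d,4),"turn",np.round(w,3),"tcp",np.round(s["tcp_pos"],1),"F",np.round(s["contact_force"],1),"t",s["t"],"gap",s["finger_gap"])
E
python3 - <<'E'
from h import *
go([455,107,200],171)
im=cv2.imread("pics/top0.png")[130:290,210:370];cv2.imwrite("pics/crop.png",cv2.resize(im,None,fx=3,fy=3,interpolation=2))
E
```

```text
shift [-0.4113 -0.403   0.0476] turn [-0.    -0.    -0.107] tcp [163.  603.3 247.6] F [ 0.9 -0.5  0.3] t 0.5 gap 87.4186109687008
```

View pics/crop.png

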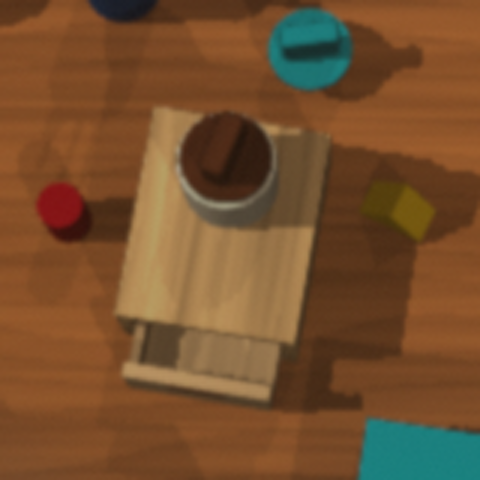

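The crop shows the wooden box with its drawer open towards the bottom (crop 200,383), and the dark cap on the cream neck (crop 225,160), its bar tilted. The choice holds.

```bash
python3 -m handwheel '[[-0.042,-0.041,0.005,0,0,0,0],[-0.042,-0.041,0.005,0,0,0,0],[-0.042,-0.041,0.005,0,0,0,0],[-0.042,-0.041,0.005,0,0,0,0],[-0.042,-0.041,0.005,0,0,0,0],[-0.042,-0.041,0.005,0,0,0,0],[-0.042,-0.041,0.005,0,0,0,0],[-0.042,-0.041,0.005,0,0,0,0],[-0.042,-0.041,0.005,0,0,0,0],[-0.033,-0.034,0.003,0,0,-0.107,0]]'; python3 - <<'E'
from h import *
go([455,107,60],171)
E
```

```text
t: 1.75
tcp_pos: [455.7, 105.0, 199.8]
eef_rot: [0.078, 0.997, 0.0, 0.0]
contact_force: [-0.6, 0.5, 0.3]
finger_gap: 0.5
shift [0.0011 0.0018 0.1398] turn [0.    0.001 0.001] tcp [455.7 105.  199.8] F [-0.6  0.5  0.3] t 1.75 gap 0.492926764037944
```

```bash
python3 -m handwheel '[[0,0.003,0.035,0,0,0,0],[0,0,0.035,0,0,0,0],[0,0,0.035,0,0,0,0],[0,0,0.034,0,0,0,0],[-0.012,0,0,0,0,0,0],[-0.01,0,0,0,0,0,0],[-0.008,0,0,0,0,0,0],[-0.005,0,0,0,0,0,0],[-0.005,0,0,0,0,0,0]]'; python3 - <<'E'
from h import *
go([541,94.5,60],171)
im,d=grab_frame("side");cv2.imwrite("pics/s1.png",cv2.resize(im[180:400,200:460,::-1],None,fx=2.5,fy=2.5))
E
```

```text
t: 2.88
tcp_pos: [495.0, 103.9, 61.1]
eef_rot: [0.078, 0.997, 0.0, 0.0]
contact_force: [-0.9, 0.6, -0.0]
finger_gap: 0.6
shift [-0.0469 -0.0021  0.0011] turn [0. 0. 0.] tcp [495.  103.9  61.1] F [-0.9  0.6 -0. ] t 2.875 gap 0.5623289702885648
```

View pics/s1.png

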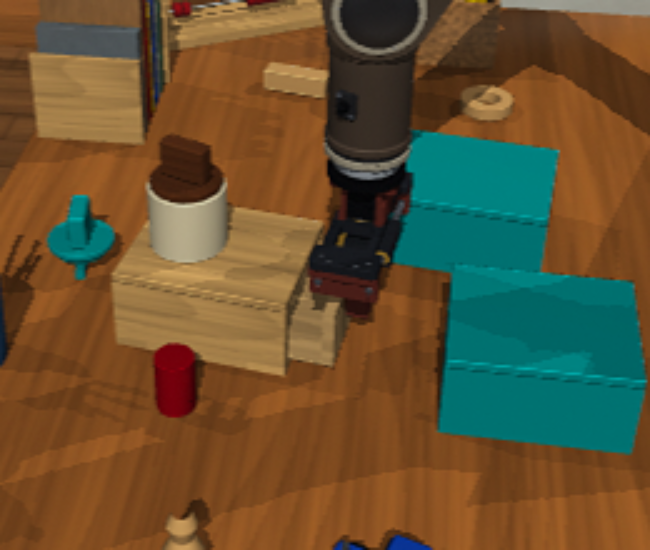

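The fingers stand right at the drawer's face (crop 350,300), and the gripper's body clears the case. I push now.

```bash
python3 -m handwheel '[[-0.006,0,0,0,0,0,0],[-0.006,0,0,0,0,0,0],[-0.006,0,0,0,0,0,0],[-0.006,0,0,0,0,0,0],[-0.006,0,0,0,0,0,0]]';python3 -m handwheel '[[-0.003,0,0,0,0,0,0],[-0.003,0,0,0,0,0,0]]';python3 -m handwheel '[[-0.003,0,0,0,0,0,0]]'; python3 -m handwheel '[[-0.003,0,0,0,0,0,0]]'
```

```text
t: 3.55
tcp_pos: [524.7, 99.1, 60.6]
eef_rot: [0.078, 0.997, 0.0, -0.0]
contact_force: [-1.1, 0.8, -0.1]
finger_gap: 0.8
t: 3.8
tcp_pos: [528.1, 98.6, 60.3]
eef_rot: [0.078, 0.997, -0.0, -0.002]
contact_force: [-7.3, 1.8, 6.3]
finger_gap: 0.1
t: 3.92
tcp_pos: [531.7, 98.0, 60.3]
eef_rot: [0.078, 0.997, -0.0, -0.002]
contact_force: [-3.6, 1.7, 1.2]
finger_gap: 0.8
t: 4.05
tcp_pos: [535.6, 97.4, 60.3]
eef_rot: [0.078, 0.997, -0.0, -0.001]
contact_force: [-1.8, 0.0, -1.2]
finger_gap: 0.6
```

```bash
python3 -m handwheel '[[-0.003,0,0,0,0,0,0]]';python3 -m handwheel '[[-0.002,0,0,0,0,0,0]]';python3 -m handwheel '[[-0.002,0,0,0,0,0,0]]'; python3 - <<'E'
from h import *
im,d=grab_frame("side");cv2.imwrite("pics/s2.png",cv2.resize(im[220:340,240:380,::-1],None,fx=4,fy=4))
E
```

```text
t: 4.18
tcp_pos: [539.6, 96.7, 60.6]
eef_rot: [0.078, 0.997, -0.0, 0.0]
contact_force: [-0.1, -0.8, 0.0]
finger_gap: 0.4
t: 4.3
tcp_pos: [540.2, 96.6, 60.6]
eef_rot: [0.078, 0.997, -0.0, -0.001]
contact_force: [-10.3, 0.4, 8.2]
finger_gap: 0.3
t: 4.42
tcp_pos: [540.1, 96.6, 60.4]
eef_rot: [0.078, 0.997, -0.0, -0.003]
contact_force: [-17.3, 2.3, 13.4]
finger_gap: 0.6
```

View pics/s2.png

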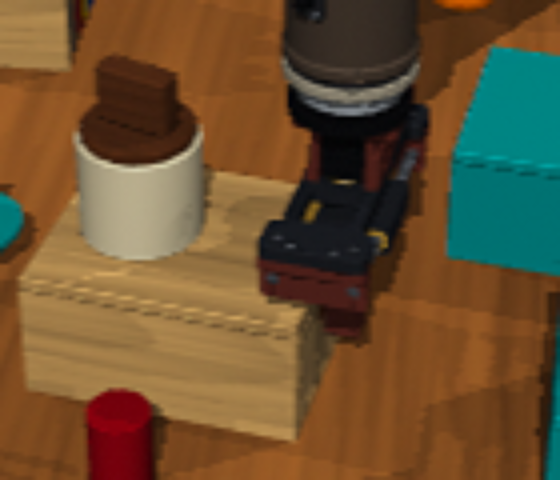

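The force dropped past the catch and then rose at a firm stop at TCP x of about 540. The drawer looks flush (crop 315,370). I back off and rise with the jaws open.

```bash
python3 -m handwheel '[[0.015,0,0,0,0,0,0],[0.03,0,0,0,0,0,0],[0,0,-0.05,0,0,0,0],[0,0,-0.055,0,0,0,0.05],[0,0,-0.055,0,0,0,0.06],[0,0,-0.055,0,0,0,0.06],[0,0,-0.03,0,0,0,0.06]]'; python3 - <<'E'
from h import *
im,d=grab_frame("top")
P,uv=pts("top",np.ones_like(d,bool),d)
def sel(lo,hi): return (P>lo).all(1)&(P<hi).all(1)
q=P[sel([480,-20,80],[780,180,100])]
print("casetop",cv2.minAreaRect(q[:,:2].astype(np.float32)))
q=P[sel([600,0,195],[760,150,215])]
print("bar",cv2.minAreaRect(q[:,:2].astype(np.float32)),np.median(q,0))
go([672,74.5,300],158)
E
```

```text
t: 5.35
tcp_pos: [499.6, 103.2, 309.0]
eef_rot: [0.079, 0.997, 0.001, 0.003]
contact_force: [0.2, -0.2, 0.1]
finger_gap: 36.8
casetop ((638.8899536132812, 79.04967498779297), (150.2685089111328, 181.0014190673828), 81.24095153808594)
bar ((672.677001953125, 74.12867736816406), (20.45902442932129, 50.66780090332031), 68.70684051513672) [672.19331257  73.35738986 206.38587475]
shift [-0.1736 -0.0018  0.0132] turn [0.006 0.008 0.227] tcp [500.7 103.5 311.9] F [ 2.1 -0.2  2.4] t 5.4 gap 41.14280927150445
```

Case plus drawer now measure 181 mm, so the drawer is fully home. Next I go above the cap and look with the wrist camera.

```bash
python3 -m handwheel '[[-0.045,0,0,0,0,0,0.06],[-0.045,-0.001,0.003,0,0,0,0.06],[-0.045,0,0.005,0,0,0,0.06],[-0.038,0,0.004,0,0,0,0.06],[0,0,0,0.006,0.008,0.13,0.06],[0,0,0,0,0,0.097,0.06],[0,0,0,0,0,0,0.06]]'; python3 - <<'E'
from h import *
go([673,74,200],158)
c=calibration("wrist");im,d=grab_frame("wrist");cv2.imwrite("pics/w1.png",im[:,:,::-1])
# project expected bar corners
K=np.array(c["K"]);R=np.array(c["R"]);t=np.array(c["t"])
a=np.radians(-22);ex=np.array([np.cos(a),np.sin(a),0]);ey=np.array([-ex[1],ex[0],0])
for sx,sy in((1,1),(1,-1),(-1,-1),(-1,1)):
    X=R@(np.array([673,74,208])+sx*25*ex+sy*10*ey)+t
    th=np.arctan2(np.hypot(X[0],X[1]),X[2]);ph=np.arctan2(X[1],X[0])
    print(np.round([K[0,2]+K[0,0]*th*np.cos(ph),K[1,2]+K[1,1]*th*np.sin(ph)]))
E
```

```text
t: 6.28
tcp_pos: [669.5, 75.1, 293.2]
eef_rot: [0.19, 0.982, -0.003, -0.004]
contact_force: [-0.1, 0.2, 0.7]
finger_gap: 59.7
shift [-0.0043  0.001   0.0932] turn [-0.008 -0.006  0.001] tcp [669.5  75.1 293.2] F [-0.1  0.2  0.7] t 6.275 gap 59.66512866879957
[336. 293.]
[306. 293.]
[305. 219.]
[337. 219.]
```

View pics/w1.png

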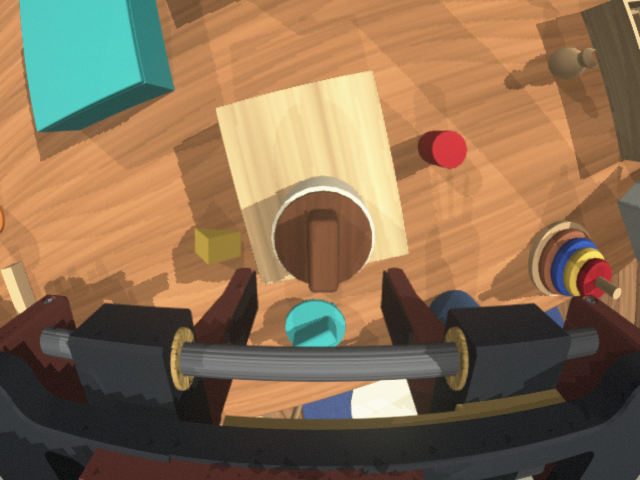

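The bar shows at columns 307–339, rows 208–292. This is within about 2 px of the prediction and aligned with the jaws, so I descend and grip.

```bash
python3 -m handwheel '[[-0.004,0.001,0,-0.008,-0.006,0,0.06],[0,0,0.03,0,0,0,0.06],[0,0,0.03,0,0,0,0.06],[0,0,0.02,0,0,0,0.06],[0,0,0.012,0,0,0,0.06],[0,0,0,0,0,0,0.06]]'; python3 - <<'E'
from h import *
go([673,74,200],158)
E
python3 -m handwheel '[[0,0,0,0,0,0,0.02],[0,0,0,0,0,0,0.01],[0,0,0,0,0,0,0.01],[0,0,0,0,0,0,0.01],[0,0,0,0,0,0,0.01]]'; python3 -c "
from h import *
go([673,74,200],158);print(read_state()['wrist_torque'],read_state()['joint_pos'])"
```

```text
t: 7.08
tcp_pos: [673.2, 74.7, 201.2]
eef_rot: [0.191, 0.982, 0.0, -0.001]
contact_force: [-0.1, -0.6, 0.0]
finger_gap: 59.8
shift [-0.0001 -0.0007  0.0012] turn [ 0.    -0.002  0.001] tcp [673.2  74.7 201.2] F [-0.1 -0.6  0. ] t 7.075 gap 59.79172871261881
t: 7.7
tcp_pos: [673.4, 74.9, 201.8]
eef_rot: [0.191, 0.982, 0.001, -0.0]
contact_force: [0.1, 0.7, 1.4]
finger_gap: 19.9
shift [ 0.0001 -0.001   0.0018] turn [ 0.001 -0.001  0.   ] tcp [673.4  74.9 201.8] F [0.1 0.7 1.4] t 7.7 gap 19.894742299581555
[-0.02019745  0.06970322 -0.03735732] [-0.43842776  0.55751978  0.38933822  1.52744959 -0.22849477  1.1018046
  1.18847202]
```

Gripped, with a 20 mm gap. I try one way gently: tool +z, which is clockwise seen from above.

```bash
q(){ python3 -c "
from h import *
s=read_state();print('TQ',np.round(s['wrist_torque'],2),'F',np.round(s['contact_force'],1),'yaw',round(np.degrees(2*np.arctan2(s['eef_rot'][0],s['eef_rot'][1])),2))"; }
q;python3 -m handwheel '[[0,0,0,0,0,0.05,0.01],[0,0,0,0,0,0.05,0.01]]'>/dev/null;q; python3 -m handwheel '[[0,0,0,0,0,0.05,0.01],[0,0,0,0,0,0.03,0.01]]'>/dev/null;q; python3 -m handwheel '[[0,0,0,0,0,0.03,0.01]]'>/dev/null;q;python3 -m handwheel '[[0,0,0,0,0,0.03,0.01]]'>/dev/null;q
```

```text
TQ [-0.02  0.07 -0.04] F [0.1 0.7 1.4] yaw 21.98
TQ [-0.03  0.    0.04] F [ 0.4 -0.5  0.4] yaw 27.81
TQ [-0.05 -0.19  0.06] F [ 0.7 -0.4  0.2] yaw 32.36
TQ [-0.08 -0.2   0.07] F [ 1.5 -0.3  1.1] yaw 34.08
TQ [ 0.   -0.32  0.  ] F [1.6 0.2 1.4] yaw 35.83
```

```bash
q(){ python3 -c "
from h import *
s=read_state();print('TQ',np.round(s['wrist_torque'],2),'F',np.round(s['contact_force'],1),'yaw',round(np.degrees(2*np.arctan2(s['eef_rot'][0],s['eef_rot'][1])),2),s['finger_gap'])"; }
python3 -m handwheel '[[0,0,0,0,0,0.04,0.01]]'>/dev/null;q;python3 -m handwheel '[[0,0,0,0,0,0.04,0.01]]'>/dev/null;q;python3 -m handwheel '[[0,0,0,0,0,0.04,0.01],[0,0,0,0,0,0,0.01]]'>/dev/null;q
python3 -c "
from h import *
go([673.4,74.9,201.8],158)
im,d=grab_frame('wrist');cv2.imwrite('pics/w2.png',im[100:400,160:480,::-1])"
```

```text
TQ [ 0.06 -0.35  0.08] F [2.2 0.1 1.3] yaw 38.16 20.154133678571004
TQ [ 0.01 -0.46  0.13] F [ 1.4 -0.2  1.6] yaw 40.47 19.768756164997118
TQ [ 0.12 -0.41 -0.  ] F [1.6 0.6 3.4] yaw 42.65 19.68810486770592
shift [ 0.     -0.0002  0.    ] turn [ 0.001 -0.001 -0.36 ] tcp [673.6  75.  201.8] F [1.6 0.6 3.4] t 8.95 gap 19.68810486770592
```

View pics/w2.png

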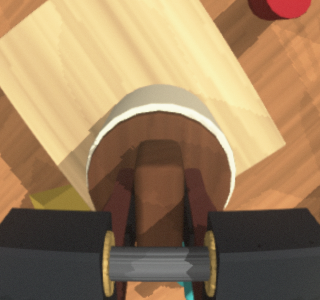

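It turned 0.36 rad freely with no torque about z, and the bar is still square in the jaws. As asked, I also try the other way gently: back to the start, then small steps.

```bash
q(){ python3 -c "
from h import *
s=read_state();print('TQ',np.round(s['wrist_torque'],2),'F',np.round(s['contact_force'],1),'yaw',round(np.degrees(2*np.arctan2(s['eef_rot'][0],s['eef_rot'][1])),2),s['finger_gap'])"; }
python3 -m handwheel '[[0,0,0,0,0,-0.09,0.01],[0,0,0,0,0,-0.09,0.01],[0,0,0,0,0,-0.09,0.01],[0,0,0,0,0,-0.09,0.01],[0,0,0,0,0,-0.05,0.01],[0,0,0,0,0,-0.05,0.01]]'>/dev/null;q;for i in 1 ; do python3 -m handwheel '[[0,0,0,0,0,-0.04,0.01],[0,0,0,0,0,0,0.01]]'>/dev/null;q;python3 -m handwheel '[[0,0,0,0,0,-0.03,0.01],[0,0,0,0,0,0,0.01]]'>/dev/null;q;python3 -m handwheel '[[0,0,0,0,0,-0.02,0.01],[0,0,0,0,0,0,0.01]]'>/dev/null;q; done
```

```text
TQ [ 0.09 -0.04 -0.14] F [0.4 0.9 4.3] yaw 16.15 19.453309968742523
TQ [0.02 0.19 0.03] F [-1.1  1.1  5.7] yaw 13.92 20.234353532927027
TQ [-0.01  0.12  0.13] F [-0.6 -0.1  4.6] yaw 12.22 19.985659334624327
TQ [ 0.08  0.09 -0.04] F [-0.7 -0.4  5.4] yaw 11.09 19.89634431536537
```

```bash
q(){ python3 -c "
from h import *
s=read_state();print('TQ',np.round(s['wrist_torque'],2),'F',np.round(s['contact_force'],1),'yaw',round(np.degrees(2*np.arctan2(s['eef_rot'][0],s['eef_rot'][1])),2),s['tcp_pos'])"; }
python3 -m handwheel '[[0,0,0,0,0,-0.02,0.01],[0,0,0,0,0,0,0.01]]'>/dev/null;q;python3 -m handwheel '[[0,0,0,0,0,-0.02,0.01],[0,0,0,0,0,0,0.01]]'>/dev/null;q
```

```text
TQ [ 0.19  0.12 -0.06] F [-1.4  0.4  5.9] yaw 9.93 [673.10838162  75.11446219 201.81859676]
TQ [ 0.3   0.11 -0.57] F [-0.2  2.2  5.2] yaw 8.84 [673.11241793  75.12767677 201.83082062]
```

Torque rises to 0.57 N·m at -0.23 rad, so this is the closed way and I do not push it further. I now open it in tool +z.

```bash
python3 -m handwheel '[[0,0,0,0,0,0.1,0.01],[0,0,0,0,0,0.1,0.01],[0,0,0,0,0,0.1,0.01],[0,0,0,0,0,0.1,0.01],[0,0,0,0,0,0.1,0.01],[0,0,0,0,0,0.1,0.01],[0,0,0,0,0,0.1,0.01],[0,0,0,0,0,0.1,0.01],[0,0,0,0,0,0.1,0.01]]'; python3 -c "
from h import *
s=read_state();print('TQ',np.round(s['wrist_torque'],2),np.round(s['joint_pos'],2));go([673.4,74.9,201.8],158-74.5)"
```

```text
t: 12.12
tcp_pos: [674.0, 75.1, 201.8]
eef_rot: [0.504, 0.864, 0.001, 0.0]
contact_force: [3.1, 1.1, 3.1]
finger_gap: 19.9
TQ [ 0.14 -0.63  0.14] [-0.54  0.58  0.55  1.53 -0.33  1.12  0.6 ]
shift [ 0.0002 -0.0006  0.    ] turn [ 0.001 -0.001  0.628] tcp [674.   75.1 201.8] F [3.1 1.1 3.1] t 12.125 gap 19.937259180658508
```

```bash
python3 -m handwheel '[[0,-0.001,0,0,0,0.1,0.01],[0,0,0,0,0,0.1,0.01],[0,0,0,0,0,0.1,0.01],[0,0,0,0,0,0.1,0.01],[0,0,0,0,0,0.1,0.01],[0,0,0,0,0,0.1,0.01],[0,0,0,0,0,0.03,0.01],[0,0,0,0,0,0,0.01]]'; python3 -c "
from h import *
s=read_state();print('TQ',np.round(s['wrist_torque'],2),np.round(s['joint_pos'],2));go([673.4,74.9,201.8],158-74.5)
im,d=grab_frame('side');cv2.imwrite('pics/s3.png',cv2.resize(im[180:330,200:380,::-1],None,fx=3,fy=3))"
```

```text
t: 13.12
tcp_pos: [674.2, 75.3, 201.9]
eef_rot: [0.746, 0.666, 0.002, 0.0]
contact_force: [6.4, 2.0, 0.7]
finger_gap: 19.9
TQ [ 0.46 -1.54  0.06] [-0.63  0.62  0.71  1.54 -0.43  1.14  0.05]
shift [-0.0005 -0.0007  0.0001] turn [ 0.003 -0.002  0.001] tcp [674.2  75.3 201.9] F [6.4 2.  0.7] t 13.125 gap 19.91786526294287
```

View pics/s3.png

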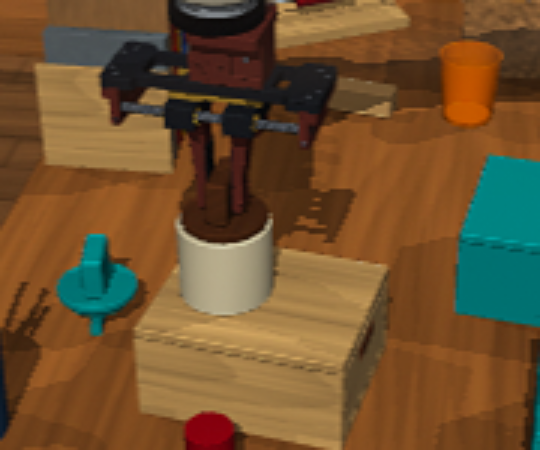

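Turned 1.3 rad and the bar is now crosswise; the drawer is flush (crop 365,340). There is a 6 N side load, so I ease 1 mm that way and then lift slowly while watching the force.

```bash
python3 -m handwheel '[[0,0.001,0,0,0,0,0.01],[0,0,0,0,0,0,0.01]]';python3 -m handwheel '[[0,0,-0.003,0,0,0,0.01],[0,0,-0.003,0,0,0,0.01]]';python3 -m handwheel '[[0,0,-0.006,0,0,0,0.01],[0,0,-0.006,0,0,0,0.01]]'
```

```text
t: 13.42
tcp_pos: [674.3, 75.3, 201.9]
eef_rot: [0.746, 0.666, 0.001, -0.0]
contact_force: [4.1, 3.6, 3.1]
finger_gap: 19.7
t: 13.68
tcp_pos: [674.0, 75.5, 206.5]
eef_rot: [0.746, 0.666, 0.001, -0.001]
contact_force: [6.8, 4.2, -6.1]
finger_gap: 19.7
t: 13.92
tcp_pos: [672.5, 74.6, 218.7]
eef_rot: [0.746, 0.666, -0.001, -0.002]
contact_force: [0.4, 2.0, -1.9]
finger_gap: 19.8
```

Free, with only the cap's weight left. I lift until the cap is about 85 mm above the rim, plus a little. The crossbar hangs 30 mm below the disc, so I go up to about 120 mm.

```bash
python3 -m handwheel '[[0,0,-0.015,0,0,0,0.01],[0,0,-0.015,0,0,0,0.01],[0,0,-0.015,0,0,0,0.01],[0,0,-0.012,0,0,0,0.01],[0,0,-0.006,0,0,0,0.01],[0,0,-0.003,0,0,0,0.01],[0,0,0,0,0,0,0.01],[0,0,0,0,0,0,0.01]]'; python3 - <<'E'
from h import *
im,d=grab_frame("side")
s=read_state();print(s["qvel"].round(3) if hasattr(s["qvel"],"round") else s["qvel"], s["contact_force"],s["finger_gap"],s["tcp_pos"])
cv2.imwrite("pics/s4.png",cv2.resize(im[130:350,190:400,::-1],None,fx=2.6,fy=2.6))
P,uv=pts("side",np.ones_like(d,bool),d)
q=P[((P>[620,20,190])&(P<[740,130,300])).all(1)]
h,e=np.histogram(q[:,2],range(190,305,5));print(list(zip(e,h)))
E
```

```text
t: 14.92
tcp_pos: [673.3, 74.1, 285.1]
eef_rot: [0.746, 0.666, -0.0, -0.001]
contact_force: [0.3, 0.9, -1.9]
finger_gap: 19.9
[ 0.001 -0.001  0.001 -0.001 -0.     0.     0.001] [ 0.0144452   0.69248336 -0.65731472] 19.701337923793936 [673.33904185  74.10067378 285.08365263]
[(np.int64(190), np.int64(0)), (np.int64(195), np.int64(0)), (np.int64(200), np.int64(0)), (np.int64(205), np.int64(0)), (np.int64(210), np.int64(5)), (np.int64(215), np.int64(12)), (np.int64(220), np.int64(15)), (np.int64(225), np.int64(13)), (np.int64(230), np.int64(2)), (np.int64(235), np.int64(23)), (np.int64(240), np.int64(13)), (np.int64(245), np.int64(67)), (np.int64(250), np.int64(216)), (np.int64(255), np.int64(22)), (np.int64(260), np.int64(24)), (np.int64(265), np.int64(35)), (np.int64(270), np.int64(33)), (np.int64(275), np.int64(31)), (np.int64(280), np.int64(36)), (np.int64(285), np.int64(40)), (np.int64(290), np.int64(82)), (np.int64(295), np.int64(24))]
```

View pics/s4.png

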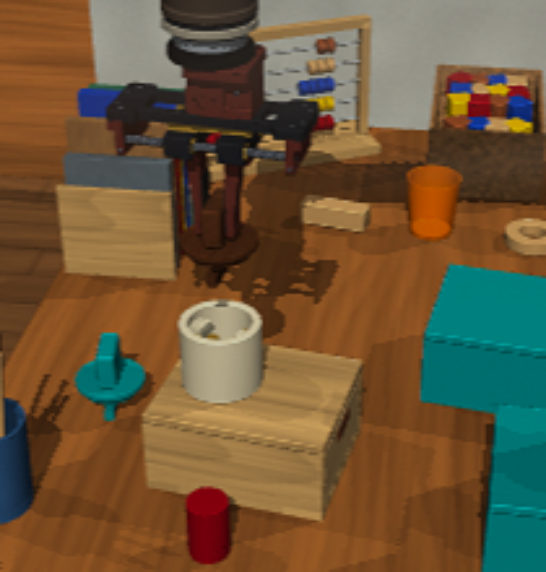

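The cap hangs upright in the gripper, its disc about 83 mm above the rim (crop 210,240). The neck is open and empty, the drawer is flush, and the toys are in place. I hand in.

```bash
python3 -c "
from plant import *
print(sign_off())"
```

```text
the job is handed in; nothing more can be done
None
```

The drawer is home and the cap is off, held upright in the gripper. I handed in at about 15 s of robot time.

- **Drawer:** I pushed it past its catch until it met the firm stop. The case and drawer together then measured 181 mm long (230 mm before), so the drawer is flush.
- **Cap:** Clockwise (seen from above) turned freely to 0.36 rad. Counter-clockwise stopped at 0.23 rad with about 0.6 N·m, and I did not force it. I then turned the cap 1.3 rad clockwise from its start and lifted it.
- **Last checks:** The cap's disc is about 83 mm above the rim. The jaw gap is steady at 20 mm, the arm is still, and only about the cap's weight shows on the wrist. The toys visible in the last picture look to be where they were; the tractor and skittle were outside its crop, and I did not measure any of them.
- **Side load:** A 6–7 N side load showed near the end of the turn and at the start of the lift. It vanished once the cap was free. No check failed.

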